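Load the magnetic finisher: right its bowl, put the ring in, seat the lid

TASK

The finisher's white working bowl has been tipped over on the bench: stand it upright on the machine, with its square foot fully down inside the square frame on top. Then put the plain metal finger ring into the bowl, and after that lower the lid onto the bowl, without dropping it, so that it sits centred, level and fully down on the rim. Leave the flux jar, solder spool and polish tin where they stand.

Things in the scene. Friction and masses are not known exactly. Their poses are not given: they have to be found in the camera images.
- finisher: Magnetic finisher: grey box-shaped bench machine, 130 x 130 mm, 70 mm high, black control panel with knob and rocker on its front; fixed. Origin at the centre of its underside, on the bench; x, y along its square sides, front towards -x. Its yaw varies. A vice 0.21 m high stands to its right, a press behind it; the lamp shade is swung back over the rolls, above 0.4 m.
- finisher_seat (a point): Centre of the machine's flat steel top, 70 mm above the bench, machine's axes. Round it stands a square locating frame, inside width 78 mm, walls 4 mm thick and 5 mm high, sides parallel to the machine's. The bowl's foot goes inside it, any of its four ways round.
- bowl: White plastic bowl, 70 mm high, loose, about 0.12 kg: square foot 72 x 72 x 6 mm (3 mm play all round in the frame), round wall of diameter 66 mm, rim flange of diameter 72 mm over the top 6 mm. Origin at the centre of the foot's underside, z axis along the bowl's axis to the mouth, x and y square to the foot's sides.
- bowl_rim (a point): Centre of the bowl's mouth, level with the top of the rim, 70 mm from the underside; bowl's axes. The mouth is 58 mm wide inside (wall 4 mm); the inner floor lies 60 mm below the rim.
- bowl_middle (a point): Point on the bowl's axis at half height, 35 mm from the underside; grip across the round wall here. At the start the bowl lies on a side of its foot and its rim: axis level, 36 mm above the bench, its y axis down, mouth to the left (+y) or up to 35 degrees either way.
- bowl_lid: The bowl's lid, white with a black upright knob, about 0.06 kg, loose, knob up on the bench. Origin at the centre of its underside, z up through the knob. Round, any yaw will do. Spigot of diameter 54 mm (tapered to 49 at the bottom), 8 mm deep, goes into the mouth with 2 mm play all round; flange of diameter 72 mm from 8 to 12 mm; knob from 12 to 38 mm.
- lid_flange (a point): Centre of the flange's underside, 8 mm above the lid's origin; meets bowl_rim when the lid is seated.
- lid_knob (a point): Centre of the knob, 26 mm above the lid's origin. The knob is upright, 20 mm across, 26 mm tall.
- band_ring: Plain bright metal finger ring, outer diameter 24 mm, inner 19.6 mm, 8 mm high, flat on the bench. Origin at the centre of its underside. Ring and lid lie in two places, one at the left of the bench, one in the middle; which is where varies.
- flux_jar: Brown jar with a black cap, 56 mm across, 68 mm high, origin under its centre; a bystander to leave alone.
- solder_spool: Grey solder spool, 61 x 67 mm and 32 mm high, standing flat, origin under its centre; a bystander to leave alone.
- polish_tin: Flat round tin, 68 mm across and 42 mm high, origin under its centre; a bystander to leave alone.

How it is judged (in metres and radians):
On the way, in this order (a step that is already met when the one before it is completed fails the run):
1. the bowl stands upright in the frame on the machine (horizontal distance between bowl and finisher_seat below 0.007 m and z of bowl in the frame of finisher_seat between -0.003 and 0.003 m and angle between bowl's own z axis and vertical below 0.06 rad and linear speed of bowl below 0.02 m/s), for 0.2 s.
2. the ring lies in the bowl, which still stands in the frame (horizontal distance between bowl and finisher_seat below 0.007 m and z of bowl in the frame of finisher_seat between -0.003 and 0.003 m and angle between bowl's own z axis and vertical below 0.06 rad and horizontal distance between band_ring and bowl below 0.03 m and z of band_ring in the frame of bowl between 0 and 0.045 m), for 0.2 s.
At the end, for the whole second after the job is handed in: Bowl upright (0.06 rad) in the frame, down within 3 mm, centred within 7 mm; ring inside it, under 30 mm from its axis and 45 mm from its underside; lid flange within 2.5 mm of the rim's height, within 5 mm of its centre, level within 0.06 rad; all three at rest (under 0.02 m/s) (all of step 2 and horizontal distance between lid_flange and bowl_rim below 0.005 m and z of lid_flange in the frame of bowl_rim between -0.0025 and 0.0025 m and angle between bowl_lid's own z axis and vertical below 0.06 rad and linear speed of each of bowl, bowl_lid, band_ring below 0.02 m/s); the robot touches nothing.
It fails at once if the flux jar is shifted by more than 3 cm (distance of flux_jar from where it was at the start of the episode above 0.03 m).
It fails at once if the solder spool is shifted by more than 3 cm (distance of solder_spool from where it was at the start of the episode above 0.03 m).
It fails at once if the polish tin is shifted by more than 3 cm (distance of polish_tin from where it was at the start of the episode above 0.03 m).
It fails at once if the lid is let fall: moving faster than 0.6 m/s (a drop of about 2 cm) while the fingers do not touch it (linear speed of bowl_lid above 0.6 m/s and contact force between the fingers and bowl_lid below 0.1 N).
It also fails if it takes over 70 s, if anything falls off the work surface, if the arm or the gripper's body presses on something with over 40 N, if the wrist force passes 120 N, or if a joint passes its speed limit or range.

ROBOT

A 6-joint arm with a two-finger parallel gripper is mounted at the origin on a cart in front of the work surface, level with it; the furniture and walls round the work are solid. World frame = base frame: x ahead of the robot, y to its left, z up, the work surface at z = 0. Lengths are in mm, angles in rad, forces in N, time in s.
With the tool pointing down it reaches from about 350 to 975 mm from the base axis. Payload 7.1 kg.
Tool frame: the origin (TCP) lies between the finger pads; the fingertips stand 17 mm ahead of it and the grasp point (between the pads) lies 2 mm behind it; z points along the fingers, y is the line along which they close (so a half turn about z gives the same grasp; the last joint's range is limited). The gripper opens to 88 mm and grips with 3 to 60 N. Pads are 20 mm wide; open, the fingers measure 115 mm over their backs; the gripper's body (75 mm by 178 mm) begins 61 mm behind the grasp point.
Start: joints at [-1.358, 0.423, 1.63, -0, 1.089, -0.019], TCP at [143.6, -608.263, 239.675] pointing down, gripper open.
Joint ranges: [-3, 3], [-0.9, 2.11], [0.09, 2.58], [-1.31, 4.45], [0.11, 2.69], [-2.54, 2.54]. Speed limits (rad/s): [2.39, 2.39, 3.01, 3.14, 3.14, 3.14].

INTERFACE

Orientations are given as a rotation vector (axis times angle).
In Python, from workcell import ctrl, optics, probe_bus, order gives the robot as it stands (ctrl), with the cameras (optics), the readings (probe_bus) and the job (order).
- The arm moves only by the shell command python3 jog.py 'ROWS' [OPENING]. ROWS is a JSON list of rows, 1 to 5 of them, each of 6 numbers: dx, dy, dz in mm, then a rotation vector rx, ry, rz in rad; each row shifts and turns the commanded pose from where the row before left it, along the tool's axes as they then stand; what a row does not reach is not made up. A row lasts 1/12 s, in which the tool goes at most 41.7 mm and 0.125 rad, less where a joint would pass 70% of its speed; a pose out of reach is approached as far as the arm can. OPENING is the finger opening in mm, set as the command begins (- or left out keeps the last). The fingers move at their own pace and stop on an object; the grip force is fixed at half the most. Time passes only in rows, so rows that do not move let the fingers close. It prints the time, the measured TCP pose, the force, the opening and the grip force at its end.
- probe_bus.get_obs(): the state, without advancing time (a new reading comes with each control period).
- optics.get_image(name): name is "scene" or "top"; returns a dict with "img" (384x512x3 uint8, red, green, blue), "fx", "fy", "cx", "cy" (pixels), "R" (3x3) and "t" (3): a world point X has camera coordinates R X + t. Camera axes: x right, y down, z forward; pixel columns grow to the right and rows downward; lengths in mm; the calibration is good to about 2 mm. A picture is of the moment at which its call begins. There is no depth.
- order.close_job(): hands the job in; it is judged then, once.
The state is a dict: "t": time; "qpos": joint angles; "qvel": joint speeds; "joint_torque": joint torques, N m; "ee_pos": TCP position; "orientation": TCP orientation; "ft_force": force on the tool from outside, world axes, zero at the start; "moment": the same for the moment, N m; "width": finger opening in mm; "grasp_force": force on a finger pad.
Only numpy, scipy, OpenCV 4.12 (cv2) and the standard library are available. Lean on these libraries where they do the work, as an engineer would, in place of code of your own. Each camera call takes 0.05 s, during which the arm holds its last target. There are 200 camera calls.

## Working session

There is one attempt and no reset: what is moved stays moved. The work goes in short steps, Python scripts to look and compute and a shell command to move; the robot and the scene stay as the last step left them, time stands still between calls to the robot, and variables do not carry over. Pictures are saved under pics/ and viewed, at most 10 in all, crops included, and the job is handed in when it is done.

```bash
ls; mkdir -p pics
python3 - <<'E'
from workcell import ctrl, optics, probe_bus, order
import cv2
for n in("scene","top"):
    d=optics.get_image(n); im=d["img"][:,:,::-1]
    cv2.imwrite(f"pics/{n}0.png",cv2.resize(im,(800,600),interpolation=cv2.INTER_CUBIC))
    cv2.imwrite(f"raw_{n}.png",im)
    print(n,d["fx"],d["fy"],d["cx"],d["cy"],d["R"],d["t"])
o=probe_bus.get_obs();print(o)
E
```

```text
jog.py
pics
workcell.py
scene 404.95322978155446 404.95322978155446 258.3315060949248 190.86102424740997 [[-0.63869894 -0.76941011  0.00847017]
 [-0.31748992  0.253494   -0.91375103]
 [ 0.70090215 -0.58630101 -0.4061863 ]] [353.50772531 206.60706318 745.74128786]
top 366.84169250968415 366.84169250968415 253.88158814489194 190.5121218291824 [[ 0.0164525  -0.99963462  0.02144633]
 [-0.98164829 -0.02022472 -0.18962488]
 [ 0.18998934 -0.01793295 -0.98162236]] [  8.97769919 476.40666297 956.16876755]
{'t': 0.1, 'qpos': array([-1.35798621e+00,  4.23720254e-01,  1.63062403e+00,  1.24652963e-06,
        1.08862373e+00, -1.90186021e-02]), 'qvel': array([-0.00018817, -0.00418495, -0.00084448, -0.00118658,  0.00087644,
        0.00014405]), 'joint_torque': array([-6.45244254e-04, -5.45610774e+01, -2.74325484e+01,  6.46009622e-02,
        1.88030623e-02, -2.04616390e-05]), 'ee_pos': array([ 143.50848509, -607.79479229,  239.00289762]), 'orientation': array([-3.11915111e+00, -3.63181537e-01,  2.07190479e-04]), 'ft_force': array([-0.05937249, -0.39037466, -0.01914861]), 'moment': array([ 0.00045397, -0.02740168, -0.04965819]), 'grasp_force': 0.0, 'width': 87.8464583079358}
```

View pics/scene0.png

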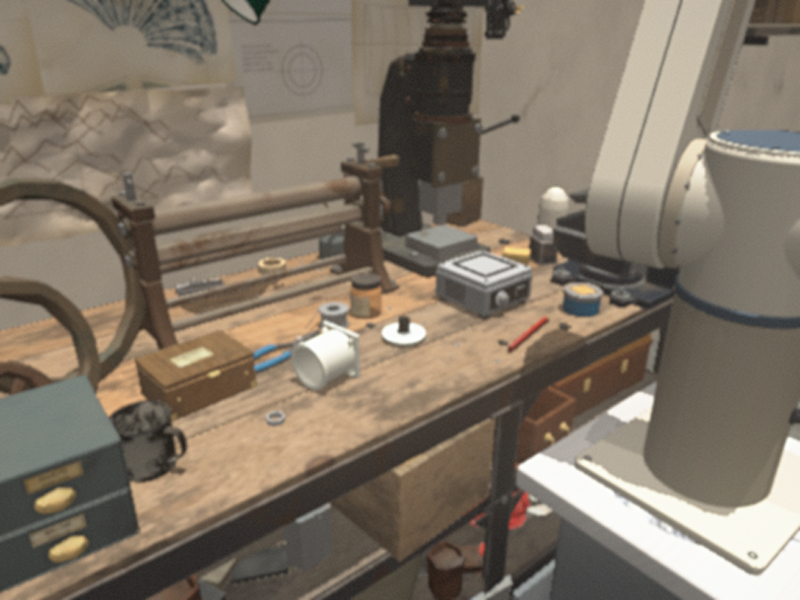

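View pics/top0.png

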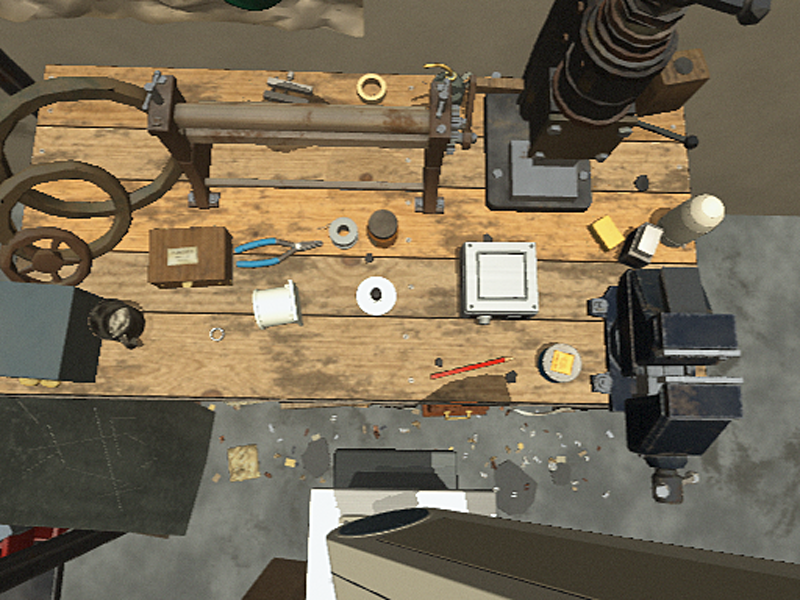

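```bash
cat > mont.py <<'E'
import cv2,numpy as np
def tile(im,x,y,s,W=400,H=300):
    w,h=W//s,H//s
    c=cv2.resize(im[y:y+h,x:x+w],(w*s,h*s),interpolation=cv2.INTER_CUBIC)
    o=np.zeros((H,W,3),np.uint8);o[:h*s,:w*s]=c
    for i in range(w):
        if (x+i)%5==0:
            cv2.line(o,(i*s,0),(i*s,6),(0,255,255),1)
            if (x+i)%10==0: cv2.putText(o,str(x+i),(i*s,16),0,.35,(0,255,0),1);cv2.line(o,(i*s,0),(i*s,H),(0,255,0),1) if 0 else None
    for j in range(h):
        if (y+j)%5==0:
            cv2.line(o,(0,j*s),(6,j*s),(0,255,255),1)
            if (y+j)%10==0: cv2.putText(o,str(y+j),(7,j*s+4),0,.35,(0,255,0),1)
    return o
def mont(im,t): 
    a=[tile(im,*k) for k in t]
    return np.vstack([np.hstack(a[:2]),np.hstack(a[2:])])
E
python3 - <<'E'
import cv2
from mont import mont
t=cv2.imread("raw_top.png");s=cv2.imread("raw_scene.png")
cv2.imwrite("pics/m_top.png",mont(t,[(152,173,7),(220,172,8),(125,203,12),(285,148,5)]))
cv2.imwrite("pics/m_scene.png",mont(s,[(180,200,6),(235,192,8),(160,253,12),(272,155,5)]))
E
```

```text
(no output)
```

View pics/m_top.png

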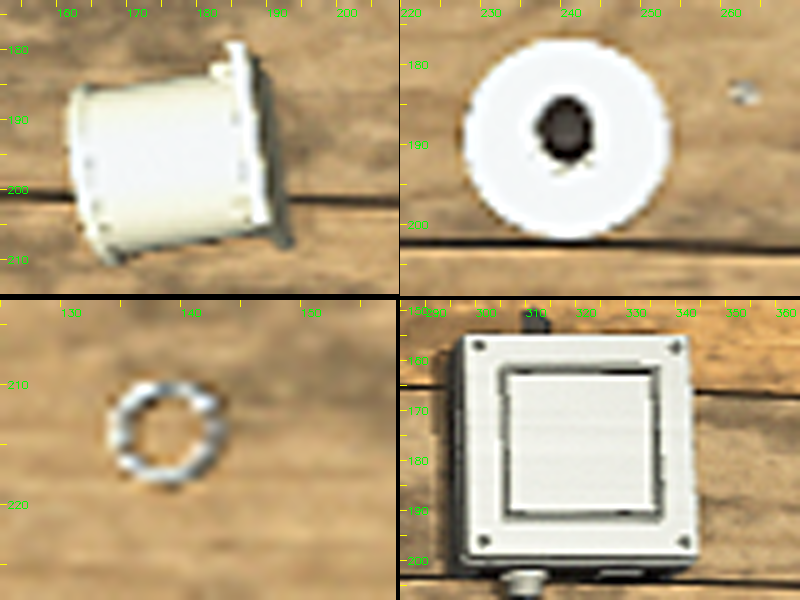

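View pics/m_scene.png

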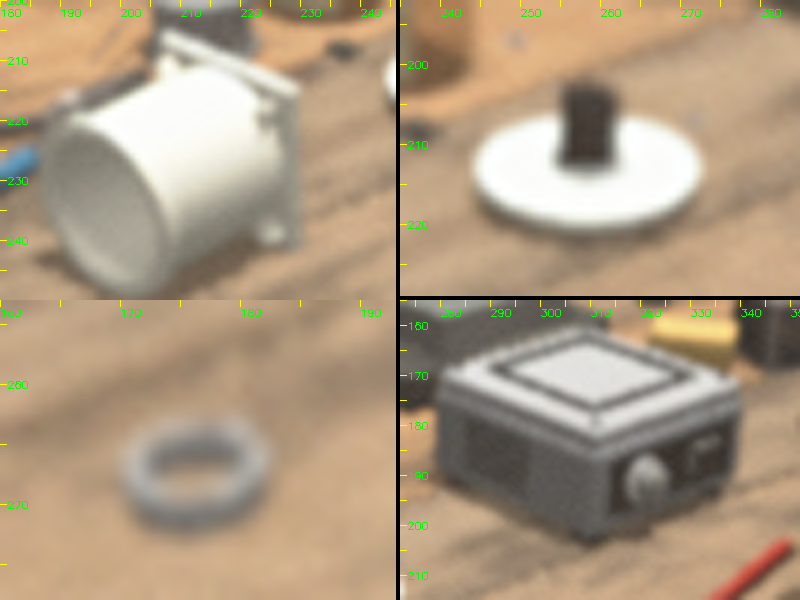

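Top view (raw px): the bowl lies at (161–193, 179–211) with its foot to the right. The lid is at (240.8, 189.4), the ring at (138.9, 214) and the frame centre at (321.4, 176.6). Scene view: frame (311, 169.5), lid (258.4, 213), ring (176.2, 267.5), bowl mouth centre (198, 234), and bowl foot corners (229.7, 215) and (207.5, 205.3).

```bash
cat > geo.py <<'E'
import numpy as np
from scipy.optimize import least_squares
import pickle,os
from workcell import ctrl, optics, probe_bus, order
if os.path.exists("cal.pkl"): C=pickle.load(open("cal.pkl","rb"))
else:
    C={n:{k:np.array(v) for k,v in optics.get_image(n).items() if k!="img"} for n in("scene","top")}
    pickle.dump(C,open("cal.pkl","wb"))
def proj(n,X):
    c=C[n];p=np.atleast_2d(X)@c["R"].T+c["t"]
    return np.c_[c["fx"]*p[:,0]/p[:,2]+c["cx"],c["fy"]*p[:,1]/p[:,2]+c["cy"]]
def tri(a,b):
    f=lambda X:np.r_[proj("top",X)[0]-a,proj("scene",X)[0]-b]
    r=least_squares(f,[600,0,30]);return r.x,r.fun
def onz(n,p,z):
    c=C[n];d=c["R"].T@np.array([(p[0]-c["cx"])/c["fx"],(p[1]-c["cy"])/c["fy"],1]);o=-c["R"].T@c["t"]
    return o+d*(z-o[2])/d[2]
E
python3 - <<'E'
from geo import *
np.set_printoptions(precision=1,suppress=True)
h=-.4
for n,a,b in(("frame",(321.4,176.6),(311,169.5)),("lid",(240.8,189.4),(258.4,213)),("ring",(138.9,214),(176.2,267.5))):
    print(n,*tri(np.array(a)+h,np.array(b)+h))
fr=[onz("top",np.array(p)+h,70) for p in((306.6,162.8),(335.6,162.6),(337,190.2),(307.2,190.6))]
fh=[onz("top",np.array(p)+h,70) for p in((300.6,157),(340.2,157.6),(341.8,196.2),(301.8,196.2))]
for f in(fr,fh): 
    f=np.array(f);print(f);print([np.degrees(np.arctan2(*(f[(i+1)%4]-f[i])[[1,0]])) for i in range(4)])
for n,p in(("jar",(382,218)),("spool",(342,230)),("boxBR",(231,258)),("boxBL",(150,258)),("viceL",(610,400)),("tin",(560,362))): print(n,onz("top",np.array(p)*.64,30))
# bowl fit
t=np.linspace(0,2*np.pi,73)
def pts(x,y,yaw):  # yaw: mouth direction from +y
    ax=np.array([-np.sin(yaw),np.cos(yaw),0]);sd=np.array([np.cos(yaw),np.sin(yaw),0]);o=np.array([x,y,36.])  # o = bowl_middle
    ring=np.vstack([o+ax*l+36*(np.outer(np.cos(t),sd)+np.outer(np.sin(t),[0,0,1])) for l in(35,29)])
    foot=np.array([o+ax*l+36*(s*sd+np.array([0,0,u])) for l in(-35,-29) for s in(-1,1) for u in(-1,1)])
    return ring,foot
def f(v):
    r,fo=pts(*v);S=proj("scene",r);F=proj("scene",fo);T=proj("top",r);G=proj("top",fo)
    return np.array([S[:,0].min()-187.3,S[:,1].max()-249.3,F[:,0].max()-229.5,F[:,1].min()-204.8,T[:,0].min()-161.4,T[:,1].max()-210.6,G[:,1].min()-178.6,
      G[1,0]*0+proj("top",fo[1:2])[0,0]-189.9,proj("top",fo[3:4])[0,0]-186.8]) if 0 else np.array([S[:,0].min()-187.3,S[:,1].max()-249.3,F[:,0].max()-229.5,F[:,1].min()-204.8,T[:,0].min()-161.4,T[:,1].max()-210.6,G[:,1].min()-178.6])
r=least_squares(f,[600,150,0.1]);print("bowl",r.x,np.degrees(r.x[2]),r.fun)
E
```

```text
frame [ 513.6 -161.9   71.7] [ 0.1  0.1 -0.2 -0. ]
lid [486.9  55.8  10.6] [-0.2 -0.2  0.2  0. ]
ring [412.  338.2   4.8] [-0.1 -0.1  0.1  0. ]
[[ 551.9 -122.3   70. ]
 [ 554.3 -201.3   70. ]
 [ 477.9 -203.1   70. ]
 [ 475.2 -123.1   70. ]]
[np.float64(-88.31357454980962), np.float64(-178.6529340066648), np.float64(91.96174272460276), np.float64(0.5880468270936735)]
[[ 567.9 -106.1   70. ]
 [ 568.7 -214.3   70. ]
 [ 461.9 -215.6   70. ]
 [ 459.7 -108.5   70. ]]
[np.float64(-89.5975670089542), np.float64(-179.31274338133642), np.float64(91.16196528700632), np.float64(1.2631385887471756)]
jar [626.5  46.7  30. ]
spool [602.  118.7  30. ]
boxBR [545.3 314.9  30. ]
boxBL [542.1 458.3  30. ]
viceL [ 306.5 -354.4   30. ]
tin [ 370.5 -269.9   30. ]
bowl [458.8 226.7   0.1] 7.70253306665139 [-1.3 -0.   1.3 -0.2  0.1 -0.2  0.2]
```

```bash
cat > plan.py <<'E'
import sys;from geo import *
from scipy.spatial.transform import Rotation as Ro
np.set_printoptions(precision=4,suppress=True)
def orient(yaw,tilt):
    """closing axis y at heading yaw (deg, level); tool tilted tilt deg about it from straight down: +tilt swings the fingers to their +90deg side"""
    a=np.radians(yaw);y=np.array([np.cos(a),np.sin(a),0]);s=np.array([-np.sin(a),np.cos(a),0]);b=np.radians(tilt)
    z=np.array([0,0,-1])*np.cos(b)+s*np.sin(b)
    return Ro.from_matrix(np.c_[np.cross(y,z),y,z])
def row(p,R,p1,R1,n):
    rv=(R.inv()*R1).as_rotvec()/n
    M=sum(Ro.from_rotvec(rv*k).as_matrix() for k in range(n))
    return np.r_[np.linalg.solve(M,R.inv().apply(p1-p)),rv]
if __name__=="__main__":
    # args: groups x,y,z,yaw,tilt,n
    o=probe_bus.get_obs();p=o["ee_pos"];R=Ro.from_rotvec(o["orientation"])
    for a in sys.argv[1:]:
        x,y,z,yaw,tilt,n=map(float,a.split(","));p1=np.array([x,y,z]);R1=orient(yaw,tilt);n=int(n)
        r=row(p,R,p1,R1,n);rr=np.r_[r[:3].round(1),r[3:].round(3)]
        print(n,"x ["+",".join(f"{v:g}" for v in rr)+"]","|d|",np.linalg.norm(r[:3]).round(1),"|w|",np.linalg.norm(r[3:]).round(3))
        for k in range(n): p=p+R.apply(rr[:3]);R=R*Ro.from_rotvec(rr[3:])
        print("   ends",p.round(1))
E
python3 - <<'E'
from geo import *
np.set_printoptions(precision=1,suppress=True)
b=onz("scene",np.array((255,378))*.64,0);print("box bottom corner",b)
for z in(40,60,80):print(z,proj("scene",b+[0,0,z])/.64,proj("top",b+[0,0,z])/.64)
print("vice jaw",[onz("top",np.array(q)*.64,200) for q in((637,345),(633,270),(665,450))],onz("top",np.array((600,300))*.64,30))
E
python3 plan.py 450,-350,330,-50,0,12 450,240,260,7,0,15 463,234,150,7.5,-45,8
```

```text
box bottom corner [525.9 308.    0. ]
40 [[252.6 354.2]] [[232.7 267.3]]
60 [[251.4 342. ]] [[229.7 264.5]]
80 [[250.1 329.6]] [[226.5 261.6]]
vice jaw [array([ 383. , -332.1,  200. ]), array([ 495.8, -333.3,  200. ]), array([ 234.6, -362.6,  200. ])] [ 482.4 -346.    30. ]
12 x [32.6,-8.5,-7.6,-0,-0,-0.039] |d| 34.5 |w| 0.039
   ends [ 449.6 -349.6  330.6]
15 x [37.6,-16.2,4.7,-0,-0,-0.066] |d| 41.2 |w| 0.066
   ends [450.9 240.  260.6]
8 x [3.9,1.4,13.7,-0.001,-0.098,-0.001] |d| 14.3 |w| 0.098
   ends [463.2 234.2 149.8]
```

```bash
A=1; python3 jog.py '[[32.6,-8.5,-7.6,0,0,-0.039],[32.6,-8.5,-7.6,0,0,-0.039],[32.6,-8.5,-7.6,0,0,-0.039],[32.6,-8.5,-7.6,0,0,-0.039],[32.6,-8.5,-7.6,0,0,-0.039]]' 88
python3 jog.py '[[32.6,-8.5,-7.6,0,0,-0.039],[32.6,-8.5,-7.6,0,0,-0.039],[32.6,-8.5,-7.6,0,0,-0.039],[32.6,-8.5,-7.6,0,0,-0.039],[32.6,-8.5,-7.6,0,0,-0.039]]'
python3 jog.py '[[32.6,-8.5,-7.6,0,0,-0.039],[32.6,-8.5,-7.6,0,0,-0.039]]'
python3 plan.py 450,250,250,7.5,0,16 453.3,267.7,77,7.5,-45,9 459,225.3,34.6,7.5,-45,4
```

```text
t: 0.62
ee_pos: [286.8, -517.3, 277.8]
orientation: [-3.07, -0.668, -0.0]
ft_force: [0.2, -0.4, 0.3]
width: 87.9
grasp_force: 0.0
t: 1.03
ee_pos: [408.6, -401.1, 315.9]
orientation: [-2.99, -0.964, 0.0]
ft_force: [-0.4, -0.5, 0.2]
width: 87.8
grasp_force: 0.0
t: 1.2
ee_pos: [450.6, -348.4, 331.2]
orientation: [-2.95, -1.08, 0.0]
ft_force: [0.7, 0.0, 0.1]
width: 87.7
grasp_force: 0.0
16 x [35.9,-15.2,5.1,-0,-0,-0.062] |d| 39.3 |w| 0.062
   ends [452.7 250.2 249.6]
9 x [8.6,0.3,17.8,-0,-0.087,-0.001] |d| 19.8 |w| 0.087
   ends [453.1 268.1  77. ]
4 x [-0.2,0.1,15.1,-0.001,-0.001,0.001] |d| 15.1 |w| 0.001
   ends [459.1 225.3  34.8]
```

```bash
python3 jog.py '[[35.9,-15.2,5.1,0,0,-0.062],[35.9,-15.2,5.1,0,0,-0.062],[35.9,-15.2,5.1,0,0,-0.062],[35.9,-15.2,5.1,0,0,-0.062],[35.9,-15.2,5.1,0,0,-0.062]]' >/dev/null
python3 jog.py '[[35.9,-15.2,5.1,0,0,-0.062],[35.9,-15.2,5.1,0,0,-0.062],[35.9,-15.2,5.1,0,0,-0.062],[35.9,-15.2,5.1,0,0,-0.062],[35.9,-15.2,5.1,0,0,-0.062]]' >/dev/null
python3 jog.py '[[35.9,-15.2,5.1,0,0,-0.062],[35.9,-15.2,5.1,0,0,-0.062],[35.9,-15.2,5.1,0,0,-0.062],[35.9,-15.2,5.1,0,0,-0.062],[35.9,-15.2,5.1,0,0,-0.062]]'  >/dev/null
python3 jog.py '[[35.9,-15.2,5.1,0,0,-0.062],[0,0,0,0,0,0]]'
python3 jog.py '[[8.6,0.3,17.8,0,-0.087,-0.001],[8.6,0.3,17.8,0,-0.087,-0.001],[8.6,0.3,17.8,0,-0.087,-0.001],[8.6,0.3,17.8,0,-0.087,-0.001],[8.6,0.3,17.8,0,-0.087,-0.001]]'  >/dev/null
python3 jog.py '[[8.6,0.3,17.8,0,-0.087,-0.001],[8.6,0.3,17.8,0,-0.087,-0.001],[8.6,0.3,17.8,0,-0.087,-0.001],[8.6,0.3,17.8,0,-0.087,-0.001],[0,0,0,0,0,0]]'
python3 plan.py 459,225.3,34.6,7.5,-45,4
python3 - <<'E'
from workcell import ctrl, optics, probe_bus, order
import cv2;from mont import tile
import numpy as np
t=optics.get_image("top")["img"][:,:,::-1];s=optics.get_image("scene")["img"][:,:,::-1]
cv2.imwrite("pics/g1.png",np.hstack([tile(t,135,155,5,400,400),tile(s,165,180,5,400,400)]))
E
```

```text
t: 2.62
ee_pos: [449.8, 253.3, 248.3]
orientation: [-2.072, -2.358, 0.002]
ft_force: [-0.3, -0.1, 1.1]
width: 87.8
grasp_force: 0.0
t: 3.45
ee_pos: [451.0, 265.2, 71.0]
orientation: [1.622, 1.858, -0.69]
ft_force: [-0.3, -1.0, -0.4]
width: 87.6
grasp_force: 0.0
4 x [-0.7,0.8,13.6,-0.002,0.001,0.002] |d| 13.6 |w| 0.003
   ends [459.2 225.3  34.7]
```

View pics/g1.png

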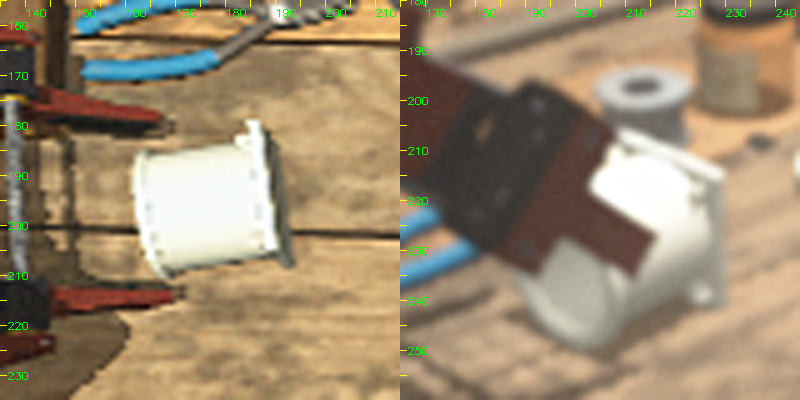

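The open fingers straddle the bowl: finger tips at top-view rows about 180 and 214, and the wall between rows 184 and 210. I'll go in and grip.

```bash
python3 jog.py '[[-0.7,0.8,13.6,0,0,0],[-0.7,0.8,13.6,0,0,0],[-0.7,0.8,13.6,0,0,0],[-0.7,0.8,13.6,0,0,0],[0,0,0,0,0,0]]'
python3 jog.py '[[0,0,0,0,0,0],[0,0,0,0,0,0],[0,0,0,0,0,0],[0,0,0,0,0,0],[0,0,0,0,0,0]]' 50
python3 jog.py '[[0,0,0,0,0,0],[0,0,0,0,0,0]]'
python3 plan.py 459,220,140,7.5,-45,4 480,60,220,4,0,9 513.6,-161.9,250,1.2,45,8
```

```text
t: 3.97
ee_pos: [461.1, 223.9, 39.3]
orientation: [1.632, 1.856, -0.68]
ft_force: [-0.7, -0.5, -0.6]
width: 87.7
grasp_force: 0.0
t: 4.38
ee_pos: [461.8, 227.7, 40.4]
orientation: [1.63, 1.858, -0.675]
ft_force: [0.1, 0.6, -0.1]
width: 64.3
grasp_force: 29.9
t: 4.55
ee_pos: [461.7, 227.7, 40.4]
orientation: [1.63, 1.858, -0.675]
ft_force: [-1.4, 2.6, 3.2]
width: 64.7
grasp_force: 29.9
4 x [-18.9,-1,-16.4,-0.001,-0.001,0] |d| 25.0 |w| 0.001
   ends [458.9 220.  140.2]
9 x [-20.5,0.5,-0.5,0.003,0.087,0.007] |d| 20.5 |w| 0.088
   ends [479.2  60.3 220.6]
8 x [-25.7,3,-13.2,-0.002,0.099,0.005] |d| 29.1 |w| 0.099
   ends [ 513.6 -161.6  250.1]
```

```bash
python3 jog.py '[[-10,0,-9,0,0,0],[-19,-1,-16.4,0,0,0],[-19,-1,-16.4,0,0,0],[-19,-1,-16.4,0,0,0],[-10,0,-9,0,0,0]]'
python3 plan.py  480,60,220,4,0,9 513.6,-161.9,250,1.2,45,8
python3 - <<'E'
from workcell import ctrl, optics, probe_bus, order
import cv2;from mont import tile
import numpy as np
t=optics.get_image("top")["img"][:,:,::-1];s=optics.get_image("scene")["img"][:,:,::-1]
cv2.imwrite("pics/g2.png",np.hstack([tile(t,135,135,4,400,400),tile(s,150,130,4,400,400)]))
E
```

```text
t: 4.97
ee_pos: [460.3, 219.7, 144.9]
orientation: [1.631, 1.857, -0.674]
ft_force: [0.5, 0.4, -0.8]
width: 64.1
grasp_force: 29.9
9 x [-20.2,0.4,-0,0.002,0.087,0.006] |d| 20.2 |w| 0.087
   ends [480.2  60.1 219.5]
8 x [-25.6,2.8,-13.3,-0.002,0.098,0.006] |d| 29.0 |w| 0.098
   ends [ 513.9 -161.4  249.8]
```

View pics/g2.png

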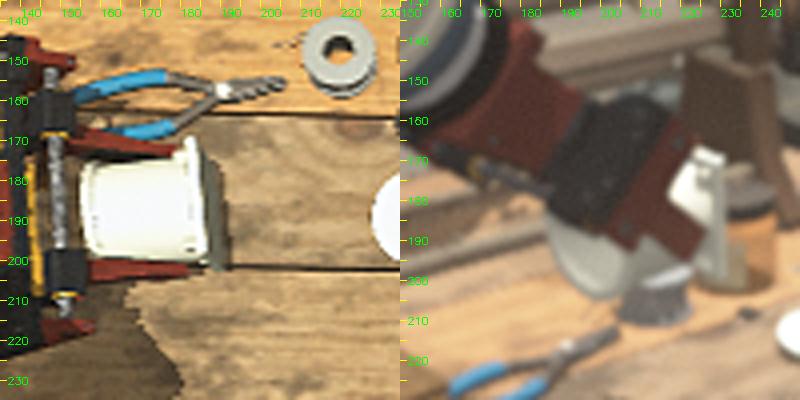

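```bash
python3 jog.py '[[-20.2,0.4,0,0.002,0.087,0.006],[-20.2,0.4,0,0.002,0.087,0.006],[-20.2,0.4,0,0.002,0.087,0.006],[-20.2,0.4,0,0.002,0.087,0.006],[-20.2,0.4,0,0.002,0.087,0.006]]' >/dev/null
python3 jog.py '[[-20.2,0.4,0,0.002,0.087,0.006],[-20.2,0.4,0,0.002,0.087,0.006],[-20.2,0.4,0,0.002,0.087,0.006],[-20.2,0.4,0,0.002,0.087,0.006]]'
python3 jog.py '[[-25.6,2.8,-13.3,-0.002,0.098,0.006],[-25.6,2.8,-13.3,-0.002,0.098,0.006],[-25.6,2.8,-13.3,-0.002,0.098,0.006],[-25.6,2.8,-13.3,-0.002,0.098,0.006],[-25.6,2.8,-13.3,-0.002,0.098,0.006]]' >/dev/null
python3 jog.py '[[-25.6,2.8,-13.3,-0.002,0.098,0.006],[-25.6,2.8,-13.3,-0.002,0.098,0.006],[-25.6,2.8,-13.3,-0.002,0.098,0.006],[0,0,0,0,0,0]]'
python3 plan.py 513.6,-161.9,145,1.2,45,5
```

```text
t: 5.82
ee_pos: [480.0, 59.3, 216.8]
orientation: [-2.137, -2.301, -0.007]
ft_force: [0.3, 1.4, -0.6]
width: 64.4
grasp_force: 29.9
t: 6.57
ee_pos: [512.9, -166.9, 241.2]
orientation: [-1.74, -1.763, -0.716]
ft_force: [-0.9, 0.3, -1.6]
width: 64.1
grasp_force: 29.9
5 x [-13,0.3,14.3,-0.001,-0.001,-0.002] |d| 19.3 |w| 0.002
   ends [ 513.8 -161.9  144.7]
```

```bash
python3 plan.py 513.6,-166.3,135,1.2,45,6; python3 jog.py '[[-13,0.3,11,0,0,0],[-13,0.3,11,0,0,0],[-13,0.3,11,0,0,0],[-13,0.3,11,0,0,0],[-13,0.3,11,0,0,0]]'
python3 jog.py '[[-6,0.3,4,0,0,0],[0,0,0,0,0,0],[0,0,0,0,0,0]]'
python3 - <<'E'
from workcell import ctrl, optics, probe_bus, order
import cv2;from mont import tile
import numpy as np
t=optics.get_image("top")["img"][:,:,::-1];s=optics.get_image("scene")["img"][:,:,::-1]
cv2.imwrite("raw_t3.png",t);cv2.imwrite("raw_s3.png",s)
cv2.imwrite("pics/g3.png",np.hstack([tile(t,285,135,6,400,500),tile(s,270,120,6,400,500)]))
E
```

```text
6 x [-12.5,0.2,12.5,-0.001,-0.001,-0.002] |d| 17.7 |w| 0.002
   ends [ 513.6 -166.6  135.2]
t: 6.98
ee_pos: [514.8, -166.7, 160.9]
orientation: [-1.734, -1.779, -0.713]
ft_force: [-0.4, -0.1, -0.9]
width: 64.2
grasp_force: 29.9
t: 7.23
ee_pos: [515.4, -168.9, 155.3]
orientation: [-1.735, -1.778, -0.714]
ft_force: [0.6, 0.0, -0.6]
width: 64.2
grasp_force: 29.9
```

View pics/g3.png

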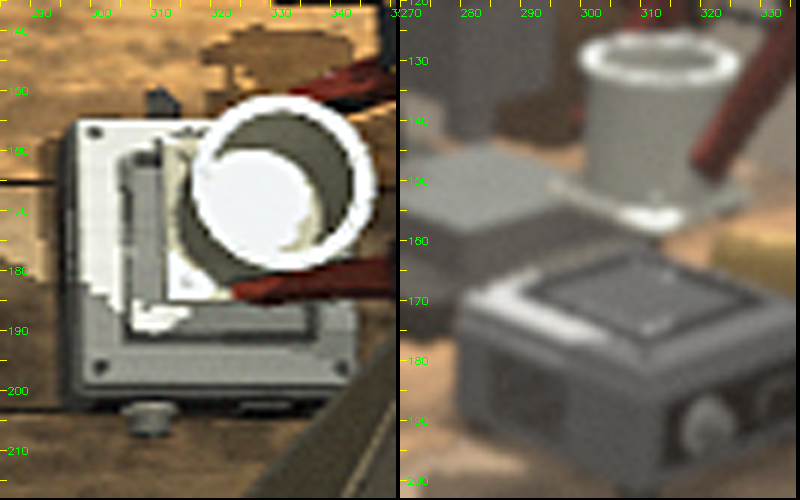

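```bash
cat > bowlfit.py <<'E'
from geo import *
from scipy.spatial.transform import Rotation as Ro
np.set_printoptions(precision=2,suppress=True)
def fit(rt,rs,obs,h=-.4,tilt=True,x0=(515,-163,120,0,0,0)):
    print("rim tri",*tri(np.array(rt)+h,np.array(rs)+h))
    def f(v):
        R=Ro.from_rotvec(v[3:]);g=lambda q:v[:3]+R.apply(q)
        e=[proj("top",g([0,0,70]))[0]-rt-h,proj("scene",g([0,0,70]))[0]-rs-h]
        e+=[proj(n,g(q))[0]-np.array(p)-h for n,q,p in obs]
        return np.r_[np.concatenate(e),np.array(v[3:5])*10]
    r=least_squares(f,x0);print("bowl",r.x,"res",r.fun)
    return r.x
E
python3 - <<'E'
from bowlfit import *
fit(np.array((332.3,165.6)),np.array((313.2,130)),[("scene",[-36,36,3],(294.5,150.8)),("scene",[-36,-36,0],(311.7,158.7)),("scene",[36,-36,3],(329.2,151.7)),("top",[-36,36,6],(312.8,184.7))])
from plan import *
o=probe_bus.get_obs();print(o["ee_pos"],Ro.from_rotvec(o["orientation"]).as_matrix())
E
```

```text
rim tri [ 514.22 -163.51  188.29] [-0.22 -0.26  0.39  0.04]
bowl [ 474.85 -143.87  128.88   -0.29    0.42   -1.83] res [ -3.99   3.68   0.84   0.14   5.56   6.63   1.04  -3.73   6.69  -0.64
  -4.1  -14.54  -2.93   4.23]
[ 515.8382 -169.5704  156.2093] [[-0.0167  0.9997 -0.0193]
 [ 0.7083  0.0254  0.7054]
 [ 0.7057 -0.0019 -0.7085]]
```

Run:
```python
from bowlfit import *
fit(np.array((332.3,165.6)),np.array((313.2,130)),[("scene",[36,36,3],(294.5,150.8)),("scene",[-36,36,0],(311.7,158.7)),("scene",[-36,-36,3],(329.2,151.7)),("top",[-36,36,6],(312.8,184.7))])
```

```text
rim tri [ 514.22 -163.51  188.29] [-0.22 -0.26  0.39  0.04]
bowl [ 516.16 -164.14  121.74   -0.02   -0.03   -0.  ] res [-0.3  -0.51  0.31 -1.07 -0.59  0.05  0.46  0.5   0.69  0.73 -0.11 -0.18
 -0.23 -0.32]
```

```bash
python3 jog.py '[[0,0,0,0,0,0]]'; python3 plan.py 515.1,-167.6,114,1.3,45,4
```

```text
t: 7.42
ee_pos: [515.9, -169.9, 156.3]
orientation: [-1.736, -1.779, -0.715]
ft_force: [0.2, 0.1, -1.3]
width: 64.4
grasp_force: 29.9
4 x [-7.1,-0.2,7.9,-0.001,0.001,0] |d| 10.6 |w| 0.001
   ends [ 515.  -167.7  113.9]
```

```bash
python3 jog.py '[[-7.1,-0.2,7.9,0,0,0],[-7.1,-0.2,7.9,0,0,0],[-7.1,-0.2,7.9,0,0,0],[-7.1,-0.2,7.9,0,0,0],[0,0,0,0,0,0]]'
python3 jog.py '[[0,0,0,0,0,0],[0,0,0,0,0,0]]'
python3 plan.py 515.1,-167.6,114,1.3,45,1
python3 - <<'E'
from workcell import ctrl, optics, probe_bus, order
import cv2;from mont import tile
import numpy as np
t=optics.get_image("top")["img"][:,:,::-1];s=optics.get_image("scene")["img"][:,:,::-1]
cv2.imwrite("pics/g4.png",np.hstack([tile(t,290,145,7,400,400),tile(s,280,135,7,400,400)]))
E
```

```text
t: 7.83
ee_pos: [513.2, -166.9, 110.4]
orientation: [-1.735, -1.774, -0.713]
ft_force: [0.4, 0.9, -1.6]
width: 64.5
grasp_force: 29.9
t: 8.0
ee_pos: [514.5, -167.7, 112.8]
orientation: [-1.736, -1.777, -0.715]
ft_force: [0.2, -0.5, -0.7]
width: 64.2
grasp_force: 29.9
1 x [0.9,0.6,-0.8,-0.004,0.001,-0.001] |d| 1.4 |w| 0.004
   ends [ 515.1 -167.6  114. ]
```

View pics/g4.png

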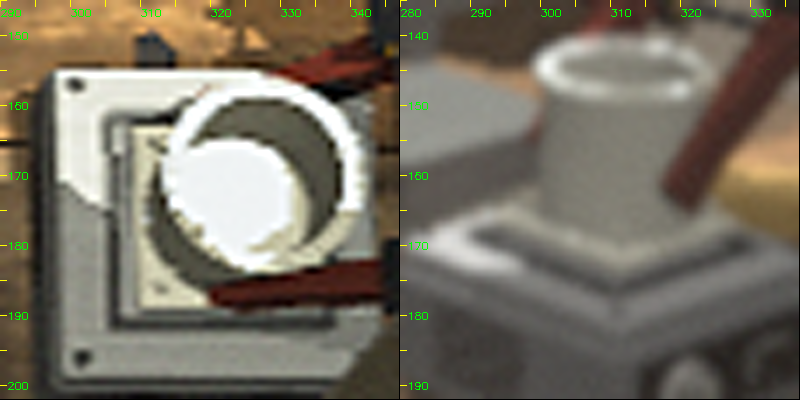

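Top view: the foot's left edge is at raw x≈309 and its lower edge at raw y≈189, both just inside the frame walls (305–307 and 190–192). That puts it within about 1.5 mm of centre. I'll shift +1 mm in x and lower.

```bash
python3 plan.py 515.5,-167.3,107,1.3,45,3;  python3 jog.py '[[-0.9,0.4,1.2,0,0,0],[-0.9,0.4,1.2,0,0,0],[-0.9,0.4,1.2,0,0,0],[0,0,0,0,0,0],[0,0,0,0,0,0]]'
python3 jog.py '[[-0.5,0,0.5,0,0,0],[-0.5,0,0.5,0,0,0],[0,0,0,0,0,0],[0,0,0,0,0,0]]'
```

```text
3 x [-1.3,0.3,1.6,-0.001,0,-0] |d| 2.1 |w| 0.001
   ends [ 515.6 -167.2  107.1]
t: 8.52
ee_pos: [515.6, -167.0, 108.5]
orientation: [-1.736, -1.777, -0.715]
ft_force: [-0.1, 0.4, -1.5]
width: 64.3
grasp_force: 29.9
t: 8.85
ee_pos: [515.7, -167.1, 107.3]
orientation: [-1.736, -1.777, -0.715]
ft_force: [0.1, -0.1, 1.0]
width: 64.1
grasp_force: 29.9
```

```bash
python3 jog.py '[[-0.7,0,0.7,0,0,0],[0,0,0,0,0,0],[0,0,0,0,0,0]]' | egrep 'ee|ft';python3 jog.py '[[-0.7,0,0.7,0,0,0],[0,0,0,0,0,0],[0,0,0,0,0,0]]' | egrep 'ee|ft'; python3 jog.py '[[-0.7,0,0.7,0,0,0],[0,0,0,0,0,0],[0,0,0,0,0,0]]' | egrep 'ee|ft'
```

```text
ee_pos: [515.7, -167.3, 106.9]
ft_force: [-1.2, -3.5, 6.5]
ee_pos: [515.9, -167.5, 106.4]
ft_force: [-1.6, -3.2, 9.4]
ee_pos: [516.1, -167.6, 106.1]
ft_force: [-1.9, -5.4, 14.1]
```

```bash
python3 jog.py '[[0,0,0,0,0,0],[0,0,0,0,0,0],[0,0,0,0,0,0],[0,0,0,0,0,0],[0,0,0,0,0,0]]' 88
python3 jog.py '[[0,0,-10,0,0,0],[0,0,-25,0,0,0],[0,0,-25,0,0,0],[0,0,-25,0,0,0],[0,0,-25,0,0,0]]'
python3 jog.py '[[0,0,-25,0,0,0],[0,0,-10,0,0,0],[0,0,0,0,0,0]]' 
python3 plan.py 500,-150,290,0,0,8 412,338,140,0,0,14
python3 - <<'E'
from workcell import ctrl, optics, probe_bus, order
import cv2;from mont import tile
import numpy as np
t=optics.get_image("top")["img"][:,:,::-1];s=optics.get_image("scene")["img"][:,:,::-1]
cv2.imwrite("pics/g5.png",np.hstack([tile(t,290,145,7,400,400),tile(s,280,135,7,400,400)]))
E
```

```text
t: 10.02
ee_pos: [515.5, -166.9, 103.9]
orientation: [-1.736, -1.777, -0.715]
ft_force: [-0.1, 0.2, 0.4]
width: 87.6
grasp_force: 0.0
t: 10.43
ee_pos: [517.7, -245.9, 183.3]
orientation: [-1.736, -1.777, -0.715]
ft_force: [-0.3, -0.0, -0.3]
width: 87.9
grasp_force: 0.0
t: 10.68
ee_pos: [519.2, -271.7, 208.5]
orientation: [-1.74, -1.78, -0.716]
ft_force: [0.2, 0.0, 0.8]
width: 87.5
grasp_force: 0.0
8 x [18.6,-2.2,-2.8,-0.001,-0.098,0.003] |d| 18.9 |w| 0.098
   ends [ 500.4 -149.8  289.9]
14 x [34.9,-6.3,10.7,-0,0,-0] |d| 37.0 |w| 0.0
   ends [412.8 338.5 138.8]
```

View pics/g5.png

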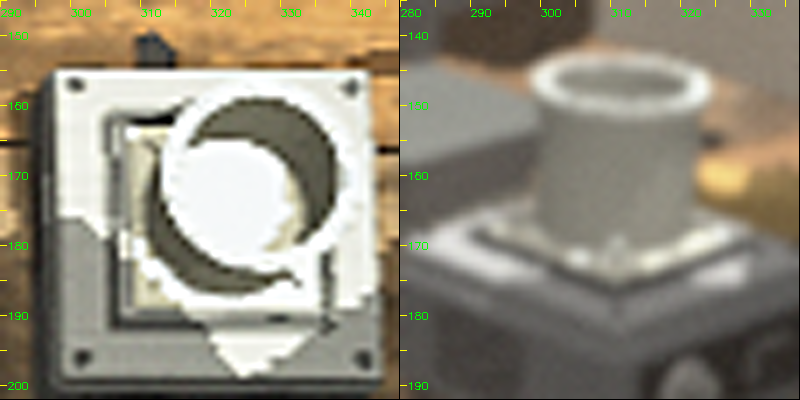

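Run:
```python
from geo import *
np.set_printoptions(precision=1,suppress=True)
h=-.4
print(tri(np.array((326.8,170.7))+h,np.array((311.4,147.1))+h))
X=np.array([514.4,-162,140.]);print(proj("top",X)-h,proj("scene",X)-h)
t=np.linspace(0,2*np.pi,100)
for n in("top","scene"):
    q=proj(n,X+36*np.c_[np.cos(t),np.sin(t),0*t])-h;print(n,q.min(0),q.max(0))
```

```text
(array([ 514.2, -160.9,  139.2]), array([-0.3, -0.3,  0.5,  0.1]))
[[327.1 170.2]] [[312.1 146.8]]
top [312.7 156.4] [341.4 184.3]
scene [299.3 143. ] [325.  150.8]
```

```bash
python3 jog.py '[[18.6,-2.2,-2.8,-0.001,-0.098,0.003],[18.6,-2.2,-2.8,-0.001,-0.098,0.003],[18.6,-2.2,-2.8,-0.001,-0.098,0.003],[18.6,-2.2,-2.8,-0.001,-0.098,0.003],[18.6,-2.2,-2.8,-0.001,-0.098,0.003]]' 46 >/dev/null
python3 jog.py '[[18.6,-2.2,-2.8,-0.001,-0.098,0.003],[18.6,-2.2,-2.8,-0.001,-0.098,0.003],[18.6,-2.2,-2.8,-0.001,-0.098,0.003]]' | grep ee
python3 jog.py '[[34.9,-6.3,10.7,0,0,0],[34.9,-6.3,10.7,0,0,0],[34.9,-6.3,10.7,0,0,0],[34.9,-6.3,10.7,0,0,0],[34.9,-6.3,10.7,0,0,0]]' |grep ee
python3 jog.py '[[34.9,-6.3,10.7,0,0,0],[34.9,-6.3,10.7,0,0,0],[34.9,-6.3,10.7,0,0,0],[34.9,-6.3,10.7,0,0,0],[34.9,-6.3,10.7,0,0,0]]' | grep ee
python3 jog.py '[[34.9,-6.3,10.7,0,0,0],[34.9,-6.3,10.7,0,0,0],[34.9,-6.3,10.7,0,0,0],[25,-4,7,0,0,0],[0,0,0,0,0,0]]'
python3 plan.py 412,338.2,40,0,0,6
```

```text
ee_pos: [498.9, -146.3, 288.5]
ee_pos: [465.7, 29.0, 233.5]
ee_pos: [433.6, 202.9, 180.2]
t: 12.7
ee_pos: [410.2, 334.1, 140.4]
orientation: [-2.213, -2.224, 0.01]
ft_force: [-1.1, 0.3, 0.4]
width: 46.0
grasp_force: 0.0
6 x [0.7,0.4,16.7,-0.001,0,0.001] |d| 16.7 |w| 0.002
   ends [412.  338.2  40.2]
```

```bash
python3 jog.py '[[0.9,0.4,16.7,0,0,0],[0.9,0.4,16.7,0,0,0],[0.9,0.4,16.7,0,0,0],[0.9,0.4,16.7,0,0,0],[0.9,0.4,16.7,0,0,0]]' >/dev/null
python3 jog.py '[[0,0,12,0,0,0],[0,0,0,0,0,0],[0,0,0,0,0,0],[0,0,0,0,0,0]]'
python3 plan.py 412,338.2,20,0,0,2
```

```text
t: 13.45
ee_pos: [414.6, 335.3, 47.8]
orientation: [-2.219, -2.219, 0.005]
ft_force: [0.3, 0.2, 0.3]
width: 45.8
grasp_force: 0.0
2 x [1.4,-1.3,13.9,-0.002,-0,0] |d| 14.0 |w| 0.002
   ends [411.9 338.1  20. ]
```

```bash
python3 jog.py '[[1.4,-1.3,12,0,0,0],[1.4,-1.3,12,0,0,0],[0,0,0,0,0,0],[0,0,0,0,0,0],[0,0,0,0,0,0]]'
python3 plan.py 412,338.2,19.5,0,0,1
python3 - <<'E'
from workcell import ctrl, optics, probe_bus, order
import cv2;from mont import tile
import numpy as np
t=optics.get_image("top")["img"][:,:,::-1];s=optics.get_image("scene")["img"][:,:,::-1]
cv2.imwrite("raw_t5.png",t);cv2.imwrite("raw_s5.png",s)
E
```

```text
t: 13.87
ee_pos: [411.8, 338.2, 23.2]
orientation: [-2.219, -2.219, 0.006]
ft_force: [0.7, -0.1, -0.4]
width: 45.8
grasp_force: 0.0
1 x [0,0.2,3.7,-0.005,0,0] |d| 3.7 |w| 0.005
   ends [412.  338.2  19.5]
```

```bash
python3 jog.py '[[0,0.2,3.4,0,0,0],[0,0,0,0,0,0],[0,0,0,0,0,0]]'
python3 jog.py '[[0,0,0,0,0,0],[0,0,0,0,0,0],[0,0,0,0,0,0],[0,0,0,0,0,0],[0,0,0,0,0,0]]' 15
python3 jog.py '[[0,0,-5,0,0,0],[0,0,-15,0,0,0],[0,0,-20,0,0,0],[0,0,-20,0,0,0],[0,0,-20,0,0,0]]'
python3 plan.py 412,338,150,0,0,2 514.3,-161.5,230,0,0,14
```

```text
t: 14.22
ee_pos: [412.1, 338.2, 20.0]
orientation: [-2.219, -2.219, 0.005]
ft_force: [0.9, -0.7, -0.3]
width: 45.7
grasp_force: 0.0
t: 14.63
ee_pos: [412.2, 338.2, 20.1]
orientation: [-2.219, -2.219, 0.005]
ft_force: [-0.8, 0.0, 0.6]
width: 22.4
grasp_force: 30.0
t: 15.05
ee_pos: [412.3, 338.0, 101.0]
orientation: [-2.219, -2.219, 0.006]
ft_force: [0.7, -0.2, 0.3]
width: 22.2
grasp_force: 30.0
2 x [-0,-0.2,-24.5,-0.003,0,0] |d| 24.5 |w| 0.003
   ends [412.1 338.  150. ]
14 x [-35.7,7.3,-5.7,0,0,0] |d| 36.9 |w| 0.0
   ends [ 514.2 -161.7  230. ]
```

```bash
python3 jog.py '[[0,-0.2,-24.5,0,0,0],[0,-0.2,-24.5,0,0,0],[-35.7,7.3,-5.7,0,0,0],[-35.7,7.3,-5.7,0,0,0],[-35.7,7.3,-5.7,0,0,0]]' |grep width
python3 jog.py '[[-35.7,7.3,-5.7,0,0,0],[-35.7,7.3,-5.7,0,0,0],[-35.7,7.3,-5.7,0,0,0],[-35.7,7.3,-5.7,0,0,0],[-35.7,7.3,-5.7,0,0,0]]' |grep width
python3 jog.py '[[-35.7,7.3,-5.7,0,0,0],[-35.7,7.3,-5.7,0,0,0],[-35.7,7.3,-5.7,0,0,0],[-35.7,7.3,-5.7,0,0,0],[-35.7,7.3,-5.7,0,0,0]]' |grep width
python3 jog.py '[[-35.7,7.3,-5.7,0,0,0],[0,0,0,0,0,0],[0,0,0,0,0,0]]'
python3 plan.py 514.3,-161.5,163,0,0,5
```

```text
width: 22.3
width: 22.4
width: 22.2
t: 16.55
ee_pos: [514.9, -163.1, 228.7]
orientation: [-2.223, -2.216, 0.004]
ft_force: [-0.4, 0.6, -1.0]
width: 22.2
grasp_force: 30.0
5 x [0.3,-0.1,13.1,-0.001,0,-0.001] |d| 13.1 |w| 0.001
   ends [ 514.3 -161.6  163.2]
```

```bash
python3 jog.py '[[0.3,-0.1,13,0,0,0],[0.3,-0.1,13,0,0,0],[0.3,-0.1,13,0,0,0],[0.3,-0.1,13,0,0,0],[0.3,-0.1,10,0,0,0]]' |grep width
python3 jog.py '[[0,0,0,0,0,0],[0,0,0,0,0,0],[0,0,0,0,0,0]]'
python3 plan.py 514.3,-161.5,162,0,0,1
```

```text
width: 22.0
t: 17.22
ee_pos: [514.4, -159.7, 166.8]
orientation: [-2.219, -2.22, 0.005]
ft_force: [0.5, 0.2, 0.6]
width: 22.2
grasp_force: 30.0
1 x [-1.8,-0.1,4.8,-0.004,-0,0.001] |d| 5.2 |w| 0.004
   ends [ 514.3 -161.5  162. ]
```

```bash
python3 jog.py '[[-1.8,-0.1,4.5,0,0,0],[0,0,0,0,0,0],[0,0,0,0,0,0]]' |grep ee
python3 jog.py '[[0,0,0,0,0,0],[0,0,0,0,0,0],[0,0,0,0,0,0],[0,0,0,0,0,0]]' 40
python3 jog.py '[[0,0,-20,0,0,0],[0,0,-25,0,0,0],[0,0,-25,0,0,0],[0,0,0,0,0,0]]' |grep ee
python3 plan.py 486.9,55.8,200,0,0,6 486.9,55.8,70,0,0,6
python3 - <<'E'
from workcell import ctrl, optics, probe_bus, order
import cv2
cv2.imwrite("raw_t6.png",optics.get_image("top")["img"][:,:,::-1]);cv2.imwrite("raw_s6.png",optics.get_image("scene")["img"][:,:,::-1])
E
```

```text
ee_pos: [514.1, -162.0, 162.0]
t: 17.8
ee_pos: [514.1, -162.0, 161.9]
orientation: [-2.219, -2.219, 0.005]
ft_force: [0.3, 1.1, -1.0]
width: 39.4
grasp_force: 0.0
ee_pos: [516.8, -162.7, 236.3]
6 x [36.4,-5,6,0,0,0] |d| 37.3 |w| 0.001
   ends [486.9  55.6 199.7]
6 x [0.1,-0,21.6,0,0,0] |d| 21.6 |w| 0.001
   ends [487.2  55.9  70.1]
```

```bash
python3 jog.py '[[36.4,-5,6,0,0,0],[36.4,-5,6,0,0,0],[36.4,-5,6,0,0,0],[36.4,-5,6,0,0,0],[36.4,-5,6,0,0,0]]' 50 |grep width
python3 jog.py '[[36.4,-5,6,0,0,0],[0,0,20,0,0,0],[0,0,22,0,0,0],[0,0,22,0,0,0],[0,0,22,0,0,0]]' |grep width
python3 jog.py '[[0,0,22,0,0,0],[0,0,20,0,0,0],[0,0,0,0,0,0],[0,0,0,0,0,0],[0,0,0,0,0,0]]'
python3 plan.py 486.9,55.8,32,0,0,3
python3 - <<'E'
from workcell import ctrl, optics, probe_bus, order
import cv2
cv2.imwrite("raw_t7.png",optics.get_image("top")["img"][:,:,::-1]);cv2.imwrite("raw_s7.png",optics.get_image("scene")["img"][:,:,::-1])
from geo import *
import numpy as np
d=lambda a,b:np.abs(cv2.imread(a).astype(int)-cv2.imread(b)).sum(2)
# ring: change in the bowl's mouth between before the ring (t5) and after (t6/t7), and on the bench
for a,b in(("raw_t5.png","raw_t7.png"),):
    m=d(a,b);mm=m[155:186,311:343];ys,xs=np.nonzero(mm>60);print("mouth change",len(xs),xs.mean()+311 if len(xs) else 0,ys.mean()+155 if len(ys) else 0)
    print("ring spot start vs now",(d("raw_top.png",b)[207:222,131:147]>60).sum())
E
```

```text
width: 49.9
width: 49.8
t: 19.48
ee_pos: [483.4, 56.5, 68.1]
orientation: [-2.219, -2.219, 0.006]
ft_force: [0.1, 0.3, 0.2]
width: 49.7
grasp_force: 0.0
3 x [-0.2,1.2,12,-0.002,-0,-0] |d| 12.1 |w| 0.002
   ends [486.9  55.9  32.1]
mouth change 937 326.81643543223055 169.3778014941302
ring spot start vs now 87
```

```bash
python3 jog.py '[[-0.2,1.2,11,0,0,0],[-0.2,1.2,11,0,0,0],[-0.2,1.2,11,0,0,0],[0,0,0,0,0,0],[0,0,0,0,0,0]]'
python3 plan.py 486.9,55.8,31.5,0,0,1
```

```text
t: 20.0
ee_pos: [486.3, 55.8, 33.9]
orientation: [-2.218, -2.218, 0.008]
ft_force: [0.8, 0.1, 0.2]
width: 50.0
grasp_force: 0.0
1 x [-0,0.6,2.4,-0.007,0,-0] |d| 2.5 |w| 0.007
   ends [486.9  55.8  31.5]
```

```bash
python3 jog.py '[[0,0.6,2,-0.005,0,0],[0,0,0,0,0,0],[0,0,0,0,0,0]]' | grep ee
python3 jog.py '[[0,0,0,0,0,0],[0,0,0,0,0,0],[0,0,0,0,0,0],[0,0,0,0,0,0],[0,0,0,0,0,0]]' 10
python3 jog.py '[[0,0,-5,0,0,0],[0,0,-10,0,0,0],[0,0,-15,0,0,0],[0,0,-20,0,0,0],[0,0,-20,0,0,0]]'
python3 plan.py 486.9,55.8,230,0,0,5 514.3,-161.5,230,0,0,8
python3 - <<'E'
from workcell import ctrl, optics, probe_bus, order
import cv2
cv2.imwrite("raw_t8.png",optics.get_image("top")["img"][:,:,::-1]);cv2.imwrite("raw_s8.png",optics.get_image("scene")["img"][:,:,::-1])
E
```

```text
ee_pos: [487.6, 55.9, 33.1]
t: 20.67
ee_pos: [487.6, 55.9, 33.0]
orientation: [2.221, 2.221, 0.001]
ft_force: [1.1, -0.4, 1.0]
width: 20.0
grasp_force: 0.2
t: 21.08
ee_pos: [487.2, 55.9, 104.2]
orientation: [-2.221, -2.221, 0.0]
ft_force: [1.0, 0.2, -0.5]
width: 19.2
grasp_force: 30.0
5 x [-0,-0.1,-25.2,-0,-0,-0] |d| 25.2 |w| 0.0
   ends [486.8  55.9 230.2]
8 x [-27.2,3.4,0,-0,-0,-0] |d| 27.4 |w| 0.0
   ends [ 514.  -161.7  230.2]
```

```bash
python3 jog.py '[[0,0,-25,0,0,0],[0,0,-25,0,0,0],[0,0,-25,0,0,0],[0,0,-25,0,0,0],[0,0,-25,0,0,0]]' |grep width
python3 jog.py '[[-27.2,3.4,0,0,0,0],[-27.2,3.4,0,0,0,0],[-27.2,3.4,0,0,0,0],[-27.2,3.4,0,0,0,0],[-27.2,3.4,0,0,0,0]]' |grep width
python3 jog.py '[[-27.2,3.4,0,0,0,0],[-27.2,3.4,0,0,0,0],[-27.2,3.4,0,0,0,0],[0,0,0,0,0,0],[0,0,0,0,0,0]]'
python3 plan.py 514.3,-161.5,183,0,0,4
```

```text
width: 19.3
width: 19.5
t: 22.43
ee_pos: [514.3, -162.6, 227.3]
orientation: [-2.224, -2.218, -0.0]
ft_force: [0.1, 0.2, -0.1]
width: 19.2
grasp_force: 30.0
4 x [0.3,0,11.1,-0,-0,-0.001] |d| 11.1 |w| 0.001
   ends [ 514.3 -161.4  182.9]
```

```bash
python3 jog.py '[[0.3,0,10,0,0,0],[0.3,0,10,0,0,0],[0.3,0,10,0,0,0],[0.3,0,8,0,0,0],[0,0,0,0,0,0]]' |grep width
python3 jog.py '[[0,0,0,0,0,0],[0,0,0,0,0,0]]' |grep ee
python3 - <<'E'
from workcell import ctrl, optics, probe_bus, order
import cv2;from mont import tile
import numpy as np
t=optics.get_image("top")["img"][:,:,::-1];s=optics.get_image("scene")["img"][:,:,::-1]
t6=cv2.imread("raw_t7.png");t8=cv2.imread("raw_s8.png")
cv2.imwrite("pics/g9.png",np.vstack([np.hstack([tile(t,300,145,7),tile(s,285,120,6)]),np.hstack([tile(t6,300,150,8),tile(t8,235,165,6)])]))
o=probe_bus.get_obs();print(o["ee_pos"])
E
```

```text
width: 19.4
ee_pos: [514.9, -160.3, 189.9]
[ 515.093573   -160.50639553  190.35049876]
```

View pics/g9.png

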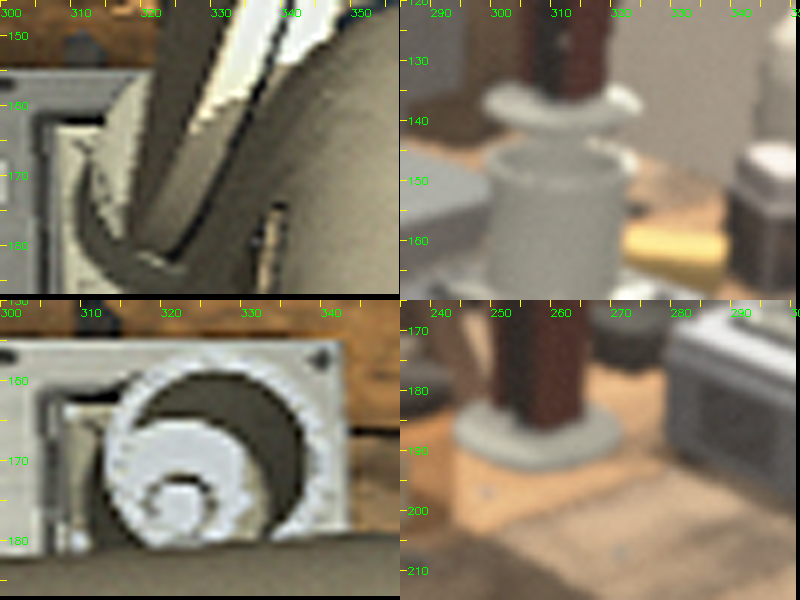

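The ring lies in the bowl at about (322, 175) in the lower-left tile. The held lid is level and centred over the rim: flange centre column 312.0, rim centre column 311.8 in the scene view. I'll lower it slowly, watching the force.

```bash
python3 - <<'E'
from geo import *
print(proj("scene",[515.1,-160.5,165.])+.4,proj("scene",[514.3,-161.3,140.])+.4)
E
python3 plan.py 514.4,-161.2,176,0,0,3
python3 jog.py '[[-0.3,-0.2,4,0,0,0],[-0.3,-0.2,4,0,0,0],[-0.2,-0.2,4,0,0,0],[0,0,0,0,0,0],[0,0,0,0,0,0]]' | egrep 'ee|ft'
python3 jog.py '[[0,0,1.5,0,0,0],[0,0,0,0,0,0],[0,0,0,0,0,0]]' | egrep 'ee|ft'
```

```text
[[312.08988137 138.2651897 ]] [[311.94431165 146.83632485]]
3 x [-0.2,-0.2,4.8,0,0,0] |d| 4.8 |w| 0.0
   ends [ 514.5 -161.1  175.9]
ee_pos: [513.9, -161.3, 177.5]
ft_force: [-0.5, 0.7, 0.0]
ee_pos: [514.2, -161.3, 176.4]
ft_force: [-0.1, -0.4, -1.0]
```

```bash
python3 jog.py '[[0,0,2,0,0,0],[0,0,0,0,0,0],[0,0,0,0,0,0]]' | egrep 'ee|ft'
python3 jog.py '[[0,0,2,0,0,0],[0,0,0,0,0,0],[0,0,0,0,0,0]]' | egrep 'ee|ft'
python3 jog.py '[[0,0,2,0,0,0],[0,0,0,0,0,0],[0,0,0,0,0,0]]' | egrep 'ee|ft'
python3 jog.py '[[0,0,1,0,0,0],[0,0,0,0,0,0],[0,0,0,0,0,0]]' | egrep 'ee|ft'
```

```text
ee_pos: [514.1, -161.3, 174.3]
ft_force: [0.5, -0.1, -1.6]
ee_pos: [514.1, -161.2, 172.3]
ft_force: [-0.2, 0.5, -0.8]
ee_pos: [514.3, -161.3, 170.4]
ft_force: [0.8, -0.1, -0.3]
ee_pos: [514.1, -161.3, 169.4]
ft_force: [0.6, 0.2, -0.3]
```

No contact yet; the lid is expected to seat at about TCP z 165.

```bash
python3 jog.py '[[0,0,1.5,0,0,0],[0,0,0,0,0,0],[0,0,0,0,0,0]]' | egrep 'ee|ft'
python3 jog.py '[[0,0,1,0,0,0],[0,0,0,0,0,0],[0,0,0,0,0,0]]' | egrep 'ee|ft'
python3 jog.py '[[0,0,0.8,0,0,0],[0,0,0,0,0,0],[0,0,0,0,0,0]]' | egrep 'ee|ft'
python3 jog.py '[[0,0,0.8,0,0,0],[0,0,0,0,0,0],[0,0,0,0,0,0]]' | egrep 'ee|ft'
```

```text
ee_pos: [514.1, -161.3, 167.8]
ft_force: [0.5, -0.5, -2.2]
ee_pos: [514.2, -161.3, 166.9]
ft_force: [1.7, -0.0, -1.2]
ee_pos: [514.2, -161.3, 166.1]
ft_force: [0.3, -1.0, -0.7]
ee_pos: [514.2, -161.3, 165.3]
ft_force: [0.6, 0.0, -0.5]
```

```bash
python3 jog.py '[[0,0,0.7,0,0,0],[0,0,0,0,0,0],[0,0,0,0,0,0]]' | egrep 'ee|ft'
python3 jog.py '[[0,0,0.7,0,0,0],[0,0,0,0,0,0],[0,0,0,0,0,0]]' | egrep 'ee|ft'
python3 jog.py '[[0,0,0.7,0,0,0],[0,0,0,0,0,0],[0,0,0,0,0,0]]' | egrep 'ee|ft'
```

```text
ee_pos: [514.4, -161.4, 165.0]
ft_force: [0.5, -0.1, 4.7]
ee_pos: [514.4, -161.4, 165.0]
ft_force: [-3.0, 1.1, 11.8]
ee_pos: [514.4, -161.4, 165.0]
ft_force: [-4.6, 1.3, 18.6]
```

Firm contact at TCP z 165.0, exactly the seated height. I'll relieve the push, then release.

```bash
python3 jog.py '[[0,0,-1.3,0,0,0],[0,0,0,0,0,0],[0,0,0,0,0,0]]' | egrep 'ee|ft'
python3 jog.py '[[0,0,0,0,0,0],[0,0,0,0,0,0],[0,0,0,0,0,0],[0,0,0,0,0,0],[0,0,0,0,0,0]]' 45
python3 jog.py '[[0,0,-10,0,0,0],[0,0,-20,0,0,0],[0,0,-30,0,0,0],[0,0,-30,0,0,0],[0,0,-30,0,0,0]]' | egrep 'ee|wid'
python3 jog.py '[[30,0,0,0,0,0],[35,0,0,0,0,0],[35,0,0,0,0,0],[35,0,0,0,0,0],[35,0,0,0,0,0]]' | egrep 'ee|wid'
python3 jog.py '[[30,0,0,0,0,0],[0,0,0,0,0,0],[0,0,0,0,0,0]]' | egrep 'ee|wid'
python3 - <<'E'
from workcell import ctrl, optics, probe_bus, order
import cv2;from geo import *
np.set_printoptions(precision=1,suppress=True)
# seated lid prediction vs image: white flange and black knob in both views
X=np.array([514.3,-161.4,0])
for n,roi in(("top",(150,195,305,350)),("scene",(125,165,285,340))):
    im=optics.get_image(n)["img"];cv2.imwrite(f"raw_{n}_end.png",im[:,:,::-1]);y0,y1,x0,x1=roi
    k=im[y0:y1,x0:x1].max(2)<60;N,L,S,Ce=cv2.connectedComponentsWithStats(k.astype(np.uint8))
    print(n,[(S[i].tolist(),Ce[i]+[x0,y0]) for i in range(1,N) if S[i][4]>25])
    print(" knob predicted",proj(n,X+[0,0,144]),proj(n,X+[0,0,170]))
E
```

```text
ee_pos: [514.3, -161.3, 165.0]
ft_force: [-1.3, 0.6, 7.8]
t: 27.2
ee_pos: [513.9, -161.2, 164.2]
orientation: [-2.221, -2.221, 0.0]
ft_force: [-0.4, -0.1, 0.7]
width: 44.4
grasp_force: 0.0
ee_pos: [513.8, -161.2, 286.4]
width: 44.8
ee_pos: [513.8, 10.1, 285.5]
width: 45.3
ee_pos: [514.0, 39.9, 285.2]
width: 45.0
top [([19, 14, 9, 9, 61], array([328.1, 168.1]))]
 knob predicted [[326.8 169.5]] [[329.1 166.8]]
scene []
 knob predicted [[311.7 145.1]] [[312.2 136.1]]
```

```bash
python3 -c "
from workcell import ctrl, optics, probe_bus, order
print(order.close_job())"
```

```text
the job is handed in; nothing more can be done
None
```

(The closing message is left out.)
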